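# Fetch the small jar from under the stepped trays

### The job

The small screw-lid jar stands in the wooden organiser, hemmed in by the two white trays stacked on top. First set both trays aside on the grey side mat, then take the jar out and stand it upright in the middle of the round dish, and only then put the trays back exactly as they were: the long tray on the organiser's rims, the three-part tray on top of it, each stepped to its own side as before. Keep the trays level all the while and leave the nail clipper lying in the organiser.

Things in the scene. Friction and masses are not known exactly. Their poses are not given: they have to be found in the camera images.
- organiser: fixed wooden trough, 68 (x) x 290 (y) x 36 (height) mm, open on top; origin at the centre of its underside, y along its length. Floor 6 mm thick; the two long rims are 12 mm wide with 44 mm clear between them; end walls 6 mm (inside 278 mm long). The jar stands towards one end and the clipper lies towards the other; which is at which end varies.
- long_tray_center (a point): the lower tray: white, one long compartment with a dark strip of small upright metal bits fixed inside, 62 (x) x 130 (y) x 30 (height) mm, about 60 to 130 g, rigid; it rests level on the organiser's rims (underside at 36 mm), shifted about 10 mm along the organiser's +y. Flat rims 10 mm wide. This point is its centre, half-way up (15 mm above its underside); y along its length, z up. Take it across its 62 mm width.
- parted_tray_center (a point): the upper tray: white, three compartments with white nail tips fixed inside, 62 (x) x 110 (y) x 30 (height) mm, about 60 to 130 g, rigid; it rests level on the long tray's rims (underside at 66 mm), shifted about 26 mm along -y from the long tray. This point is its centre, half-way up (15 mm above its underside); y along its length, z up. Take it across its 62 mm width.
- small_jar_center (a point): small round jar with screw lid, pale, 35 mm across, 30 mm high, about 40 to 70 g, standing on the organiser's floor (floor at 6 mm), partly below a tray. This point is its centre, 15 mm above its underside; z up. In the trough it can be taken only along the organiser's length (y), once the trays are off.
- clipper_center (a point): steel nail clipper, 14 x 78 x 12 mm, lying along the organiser's length on its floor; to be left alone. This point is its centre, 6 mm up.
- side_mat: plain grey mat fixed on the table, 200 (x) x 160 (y) x 3 (thick) mm; origin at the centre of its underside. It has room for both trays side by side along x, each with its length along y. It lies left or right of the organiser.
- dish: round white shallow dish fixed on the table, 120 mm across, rim 10 mm high, 4 mm wall, flat floor 5 mm above the table and 100 mm across; origin at the centre of its underside. It stands on the other side of the organiser than the mat.

How it is judged:
By the outcome, as a careful person would: the job done as asked, in the order asked, and still so for the second after the job is handed in, with the robot touching nothing.
It also fails if it takes over 128 s, if anything falls off the work surface, if the arm or the gripper's body presses on something with over 40 N, if the wrist force passes 120 N, or if a joint passes its speed limit or range.

### The arm

A 6-joint arm with a two-finger parallel gripper is mounted at the origin on a cart in front of the work surface, level with it; the furniture and walls round the work are solid. World frame = base frame: x ahead of the robot, y to its left, z up, the work surface at z = 0. Lengths are in m, angles in degrees, forces in N, time in s.
With the tool pointing down it reaches from about 0.4 to 0.825 m from the base axis. Payload 7 kg.
Tool frame: the origin (TCP) lies at the centre of the arm's flange, where the gripper is bolted on; the fingertips stand 178 mm ahead of it and the grasp point (between the pads) lies 159 mm ahead of it (r.tips_ahead is the z of the fingertips in the tool frame, in m); z points along the fingers, y is the line along which they close (so a half turn about z gives the same grasp; the last joint's range is limited). The gripper opens to 88 mm and grips with 3 to 60 N. Pads are 19 mm wide; open, the fingers measure 130 mm over their backs; the gripper's body (78 mm by 193 mm) begins 47 mm behind the grasp point.
Start: joints at [88.986, 20.546, 0.682, 0, -70.136, -16.507], TCP at [0.203, 0.644, 0.405] pointing down, gripper open.
Joint ranges: [-176.03, 176.03], [-82.01, 121.73], [-58.28, 71.71], [-173.87, 95.51], [-174.79, -0.11], [-173.66, 173.66]. Speed limits (degrees/s): [136.94, 136.94, 172.46, 180, 180, 180].

### API

Orientations are given as [roll, pitch, yaw] about the fixed x, y, z axes, in that order (R = Rz(yaw) Ry(pitch) Rx(roll)).
In Python, from plant import r gives the robot as it stands. The module is installed in compiled form; this text tells all that it offers.
- The arm moves only by the shell command python3 -m pendant 'ROWS' [FORCE]. ROWS is JSON, a list that holds one entry, the list of rows, each a list of 7 numbers: the shift along the tool's x, y, z in m, then the turn, a rotation vector about the tool's x, y, z in degrees, then the gripper command: -1 is shut, 1 is fully open, values between are in proportion. A call has 1 to 5 rows; each row is the pose to reach, as a shift and turn from the pose commanded when the call began, along the tool's axes at that moment; what a row does not reach only later rows make up. A row lasts 1/10 s, in which the tool goes at most 50 mm and 8.59 degrees, less where a joint would pass 70% of its speed; a pose out of reach is approached as far as the arm can. A call with a gripper value outside its range is refused whole. The fingers move at their own pace and stop on an object; FORCE is the grip in N (left out, the last holds). Time passes only in rows, so rows that repeat a pose let the fingers close. It gives the time, the measured TCP pose, the force, the opening and the grip force at its end, in the units of the state.
- r.get_state(): the state, without advancing time (a new reading comes with each control period).
- r.capture(name): name is "scene" or "top" or "wrist"; returns the picture (480x640x3 uint8, red, green, blue); there is no depth.
- r.camera_params(name): a dict with "fx", "fy", "cx", "cy" (pixels), "dist_coeffs" ([k1, k2, p1, p2, k3] as OpenCV has them; the pictures are not rectified), "R" (3x3) and "t" (3): a world point X has camera coordinates R X + t. Camera axes: x right, y down, z forward; pixel columns grow to the right and rows downward; lengths in m; the calibration is good to about 2 mm. A picture is of the moment at which its call begins: read the wrist's pose just before it. camera_params takes no time and is no camera call; for the wrist camera it gives the pose at the moment of the call.
- r.close_job(): hands the job in; it is judged then, once.
The state is a dict: "time_s": time; "joints": joint angles; "qd": joint speeds; "joint_torque": joint torques, N m; "tcp_pos": TCP position; "eef_rot": TCP orientation; "contact_force": force on the tool from outside, world axes, zero at the start; "moment": the same for the moment, N m; "gripper_width": finger opening in m; "gripper_force": force on a finger pad.
Only numpy, scipy, OpenCV 4.12 (cv2) and the standard library are available. Lean on these libraries where they do the work, as an engineer would, in place of code of your own. Each camera call takes 0.05 s, during which the arm holds its last target. There are 200 camera calls.

## Working session

There is one attempt and no reset: what is moved stays moved. The work goes in short steps, Python scripts to look and compute and a shell command to move; the robot and the scene stay as the last step left them, time stands still between calls to the robot, and variables do not carry over. Pictures are saved under pics/ and viewed, at most 16 in all, crops included, and the job is handed in when it is done.

```bash
mkdir -p pics
python3 - <<'E'
from plant import r
import cv2
for n in("scene","top","wrist"):
    cv2.imwrite(f"pics/{n}0.png",r.capture(n)[...,::-1])
p=r.camera_params("top");print(p)
print(r.get_state())
E
```

```text
{'fx': 577.784862491979, 'fy': 577.784862491979, 'cx': 318.87884810651366, 'cy': 227.80430348992545, 'dist_coeffs': array([-0.16937064,  0.        ,  0.        ,  0.        ,  0.        ]), 'R': array([[ 0.00568981, -0.9998777 ,  0.01456715],
       [-0.99096176, -0.00759029, -0.13392974],
       [ 0.13402393, -0.01367345, -0.99088376]]), 't': array([-0.01642771,  0.47793112,  1.21230472])}
{'time_s': 0.15, 'joints': array([ 8.89867464e+01,  2.05816022e+01,  6.47314416e-01, -1.25328222e-02,
       -7.01361465e+01, -1.65059449e+01]), 'qd': array([ 0.00619166, -0.13647027,  0.21509822,  0.01724148, -0.06090355,
       -0.01879198]), 'joint_torque': array([ 9.51079601e-04, -5.83278000e+01,  2.93288416e+01,  7.00106174e+00,
        8.79061787e-03, -1.11633506e-04]), 'tcp_pos': array([0.20317111, 0.64355789, 0.40396027]), 'eef_rot': array([ 1.79929120e+02, -8.71517756e-03, -1.75234589e+01]), 'contact_force': array([-0.68284207, -0.07732016, -0.13657798]), 'moment': array([ 0.01019594, -0.00610053,  0.01567187]), 'gripper_force': 0.0, 'gripper_width': 0.08771053344501342}
```

View pics/top0.png

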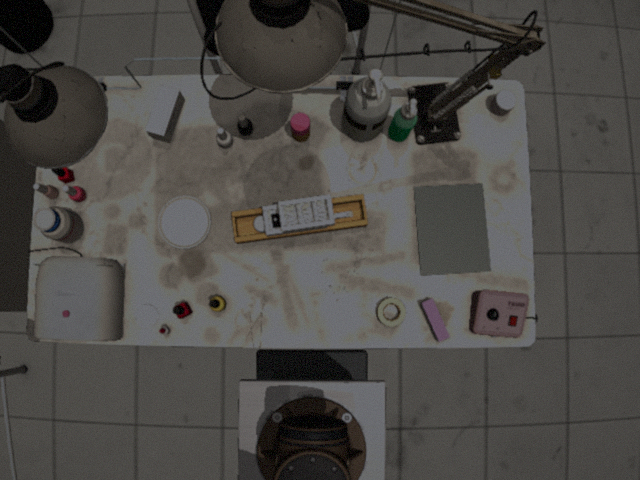

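View pics/scene0.png

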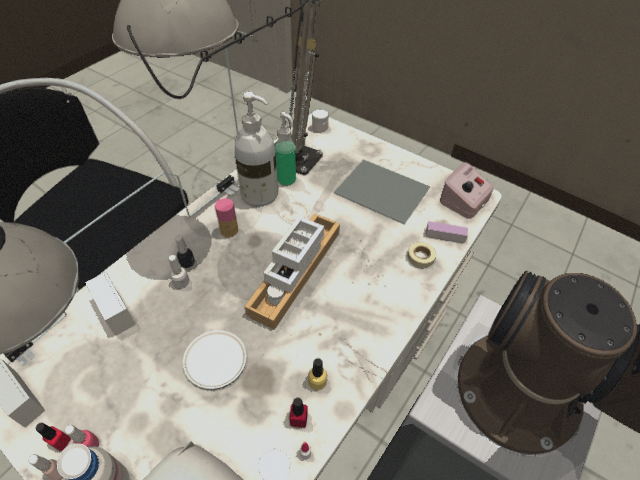

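Run:
```python
import cv2
a=cv2.imread("pics/top0.png")[175:265,140:500]
a=cv2.convertScaleAbs(a,alpha=1.5)
a=a[:, 70:250]
cv2.imwrite("pics/crop1.png",cv2.resize(a,None,fx=4.4,fy=4.4,interpolation=cv2.INTER_CUBIC))
```

```text
(no output)
```

View pics/crop1.png

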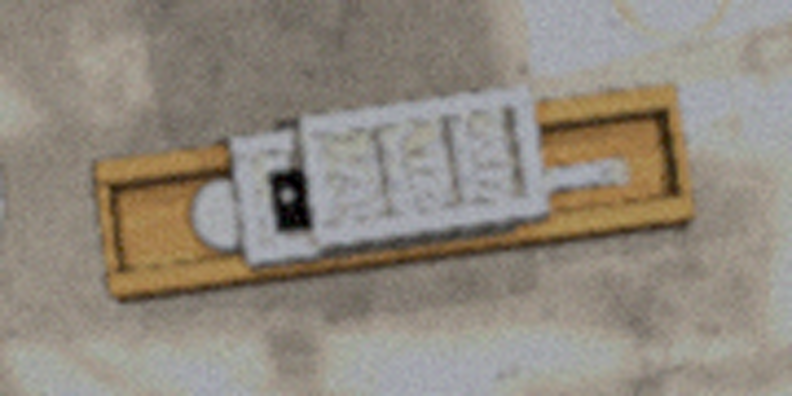

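The crop shows the organiser's rim corners at crop (95,160), (678,88), (692,222) and (115,298), with +y to the left. The jar is at the +y end at (215,215). The upper tray's top corners are (300,115), (527,88), (550,218) and (315,250). In the full picture the mat's corners are (415,185), (482,183), (490,272) and (421,275), and the dish is at (185,222).

```bash
cat > h.py <<'E'
from plant import r
import cv2, numpy as np
from scipy.spatial.transform import Rotation as Ro
def ray(p,px,z):
    K=np.array([[p["fx"],0,p["cx"]],[0,p["fy"],p["cy"]],[0,0,1]])
    u=cv2.undistortPoints(np.array(px,float).reshape(-1,1,2),K,p["dist_coeffs"]).reshape(-1,2)
    d=np.c_[u,np.ones(len(u))]@p["R"]; c=-p["R"].T@p["t"]
    return c+d*((z-c[2])/d[:,2])[:,None]
def proj(p,X):
    K=np.array([[p["fx"],0,p["cx"]],[0,p["fy"],p["cy"]],[0,0,1]])
    return cv2.projectPoints(np.array(X,float).reshape(-1,1,3),cv2.Rodrigues(p["R"])[0],p["t"],K,p["dist_coeffs"])[0].reshape(-1,2)
def info(n,P):
    P=P[:,:2];c=P.mean(0);print(n,"c",c.round(4))
    for i in range(4):
        e=P[(i+1)%4]-P[i];print("   len %.4f ang %.2f"%(np.hypot(*e),np.degrees(np.arctan2(e[1],e[0]))))
def goto(x,y,z,yaw):
    """rows for reaching TCP pose (tool down) from the measured pose"""
    s=r.get_state(); R0=Ro.from_euler("xyz",s["eef_rot"],degrees=True)
    R1=Ro.from_euler("xyz",[180,0,yaw],degrees=True)
    d=R0.inv().apply(np.array([x,y,z])-s["tcp_pos"]); t=(R0.inv()*R1).as_rotvec(degrees=True)
    print("shift",d.round(4),"turn",t.round(2),"t",s["time_s"],"n_rows",max(np.linalg.norm(d)/.05,np.linalg.norm(t)/8.59).round(1))
E
python3 - <<'E'
from h import *
p=r.camera_params("top")
f=lambda L:[(a/4.4+210,b/4.4+175) for a,b in L]
info("org",ray(p,f([(95,160),(678,88),(692,222),(115,298)]),.036))
info("par",ray(p,f([(300,115),(527,88),(550,218),(315,250)]),.096))
info("mat",ray(p,[(415,185),(482,183),(490,272),(421,275)],.003))
print("dish",ray(p,[(185,222)],.010)); print("jar",ray(p,f([(215,215)]),.036))
s=r.get_state();w=r.camera_params("wrist")
R=Ro.from_euler("xyz",s["eef_rot"],degrees=True).as_matrix()
print("cam in tool",R.T@(-w["R"].T@w["t"]-s["tcp_pos"]),(w["R"]@R).round(2),w["fx"])
E
```

```text
org c [0.4973 0.0278]
   len 0.2890 ang -82.40
   len 0.0670 ang -174.43
   len 0.2842 ang 98.00
   len 0.0690 ang 9.65
par c [0.4997 0.0139]
   len 0.1069 ang -82.64
   len 0.0624 ang -169.95
   len 0.1101 ang 98.26
   len 0.0640 ang 7.13
mat c [ 0.4832 -0.3118]
   len 0.1549 ang -87.44
   len 0.2024 ang -176.66
   len 0.1567 ang 92.43
   len 0.2020 ang 2.85
dish [[0.49171476 0.28227878 0.01      ]]
jar [[0.48508735 0.1159153  0.036     ]]
cam in tool [ 0.06682263 -0.00015691  0.02069183] [[-0.    1.   -0.  ]
 [-0.97 -0.   -0.25]
 [-0.25  0.    0.97]] 405.80771347884246
```

Run:
```python
from h import *
goto(.5,.014,.36,-82.5)
```

```text
shift [0.4726 0.5109 0.0447] turn [ 6.000e-02 -5.000e-02  6.498e+01] t 0.15 n_rows 13.9
```

```bash
for i in 1 2 3; do :; done
python3 -m pendant '[[[0.03,0.034,0.003,0,0,0,1],[0.06,0.068,0.006,0,0,0,1],[0.09,0.102,0.009,0,0,0,1],[0.12,0.136,0.012,0,0,0,1],[0.15,0.17,0.015,0,0,0,1]]]'
python3 -m pendant '[[[0.03,0.034,0.003,0,0,0,1],[0.06,0.068,0.006,0,0,0,1],[0.09,0.102,0.009,0,0,0,1],[0.12,0.136,0.012,0,0,0,1],[0.15,0.17,0.015,0,0,0,1]]]'
python3 -m pendant '[[[0.03,0.034,0.003,0,0,0,1],[0.06,0.068,0.006,0,0,0,1],[0.09,0.102,0.009,0,0,0,1],[0.12,0.136,0.012,0,0,0,1],[0.15,0.17,0.015,0,0,0,1]]]'
python3 -m pendant '[[[0,0,0,0,0,8,1],[0,0,0,0,0,16,1],[0,0,0,0,0,24,1],[0,0,0,0,0,32,1],[0,0,0,0,0,40,1]]]'
python3 -m pendant '[[[0,0,0,0,0,8,1],[0,0,0,0,0,16,1],[0,0,0,0,0,25,1],[0,0,0,0,0,25,1],[0,0,0,0,0,25,1]]]'
python3 - <<'E'
from h import *
goto(.5,.014,.36,-82.5)
im=r.capture("wrist");cv2.imwrite("pics/w1.png",im[...,::-1])
import json
p=r.camera_params("wrist");np.save("w1.npy",p,allow_pickle=True)
E
```

```text
time_s: 0.65
tcp_pos: [0.2955, 0.4345, 0.3894]
eef_rot: [180.0, 0.0, -17.5]
contact_force: [1.2, -0.6, 0.3]
gripper_width: 0.0876
gripper_force: 0.0
time_s: 1.15
tcp_pos: [0.3871, 0.2273, 0.3747]
eef_rot: [-180.0, -0.0, -17.5]
contact_force: [1.1, 0.4, 0.7]
gripper_width: 0.0877
gripper_force: 0.0
time_s: 1.65
tcp_pos: [0.4791, 0.02, 0.3597]
eef_rot: [-180.0, -0.0, -17.5]
contact_force: [1.0, 0.7, -0.2]
gripper_width: 0.088
gripper_force: 0.0
time_s: 2.15
tcp_pos: [0.4787, 0.0216, 0.3595]
eef_rot: [180.0, 0.0, -57.9]
contact_force: [0.0, -0.4, -0.3]
gripper_width: 0.0877
gripper_force: 0.0
time_s: 2.65
tcp_pos: [0.4787, 0.0218, 0.3596]
eef_rot: [180.0, -0.0, -82.3]
contact_force: [0.2, 0.1, -0.6]
gripper_width: 0.0871
gripper_force: 0.0
shift [ 0.0106 -0.02   -0.0004] turn [ 0.01 -0.    0.21] t 2.65 n_rows 0.5
```

View pics/w1.png

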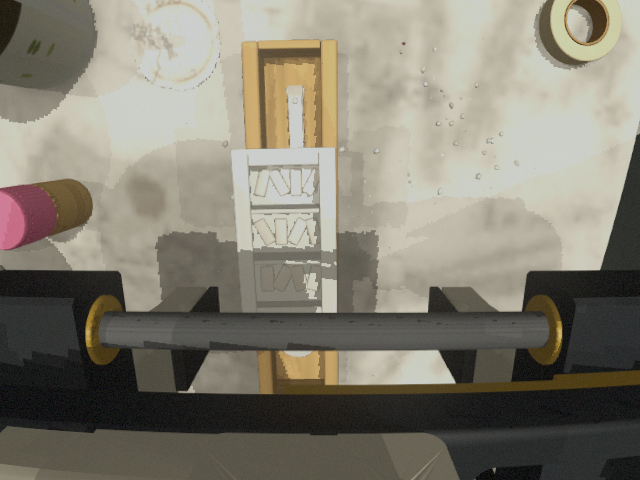

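The wrist picture looks from the −y side. The organiser's end rim corners are (243,41) and (337,40). The upper tray's −y end corners are (233,150) and (334,149), and its right edge still shows at (334,300).

Run:
```python
from h import *
p=np.load("w1.npy",allow_pickle=True).item()
o=ray(p,[(243,41),(337,40),(338,370)],.036);t=ray(p,[(233,150),(334,149),(335,300),(246,305)],.096)
print(o.round(4),t.round(4))
for n,P,L,s in(("org",o,.145,.036),("par",t,.055,.096)):
    e=P[0]-P[1];a=np.degrees(np.arctan2(e[1],e[0]));m=(P[0]+P[1])/2
    th=np.radians(97.6);print(n,"w",np.hypot(*e[:2]),"ang",a,"centre",m[:2]+L*np.array([np.cos(th),np.sin(th)]))
for a,b in((o[1],o[2]),(t[1],t[2]),(t[0],t[3])):
    e=b-a;print(np.degrees(np.arctan2(e[1],e[0])))
```

```text
[[ 0.5539 -0.1088  0.036 ]
 [ 0.4887 -0.1177  0.036 ]
 [ 0.4518  0.1351  0.036 ]] [[ 0.5407 -0.0348  0.096 ]
 [ 0.482  -0.0431  0.096 ]
 [ 0.4682  0.0499  0.096 ]
 [ 0.5244  0.0611  0.096 ]]
org w 0.06581554739929894 ang 7.803595561299386 centre [0.50216892 0.03045624]
par w 0.05931205619090849 ang 7.988037184099743 centre [0.50409252 0.01556328]
98.32146326419704
98.43712865195366
99.63903609422654
```

```bash
python3 -m pendant '[[[-0.04,-0.005,0,0,0,0,1],[-0.085,-0.01,0,0,0,0,1],[-0.13,-0.02,0,0,0,0,1],[-0.16,-0.02,0,0,0,0,1],[-0.16,-0.02,0,0,0,0,1]]]'
python3 - <<'E'
from h import *
r.capture("wrist");p=r.camera_params("wrist");im=r.capture("wrist");cv2.imwrite("pics/w2f.png",im[...,::-1])
np.save("w2.npy",p,allow_pickle=True)
cv2.imwrite("pics/w2.png",cv2.resize(im[0:300,170:450,::-1],None,fx=2,fy=2,interpolation=cv2.INTER_CUBIC))
E
```

```text
time_s: 3.2
tcp_pos: [0.4778, 0.1862, 0.3595]
eef_rot: [-180.0, 0.0, -82.2]
contact_force: [-0.4, -0.9, 0.2]
gripper_width: 0.0872
gripper_force: 0.0
```

View pics/w2.png

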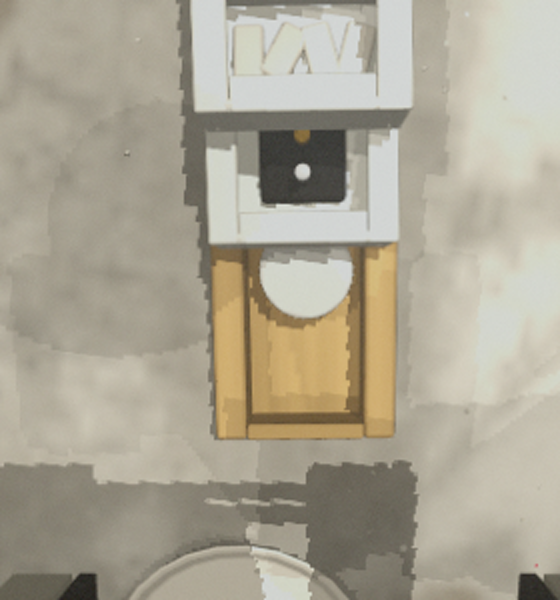

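The +y ends show in the crop (half scale, origin 170,0). The organiser's end corners are (217,438) and (394,437), the long tray's are (210,243) and (397,242), and the upper tray's are (194,110) and (412,108). The jar's lid spans x 259–352 with its bottom at y=318.

Run:
```python
from h import *
p=np.load("w2.npy",allow_pickle=True).item()
f=lambda L:[(a/2+170,b/2) for a,b in L]
th=np.radians(98);u=np.array([np.cos(th),np.sin(th)])
for n,L,h,l in(("org",[(217,438),(394,437)],.036,.145),("long",[(210,243),(397,242)],.066,.065),("par",[(194,110),(412,108)],.096,.055)):
    P=ray(p,f(L),h)[:,:2];e=P[0]-P[1];m=P.mean(0)
    print(n,P.round(4).tolist(),"w %.4f ang %.2f"%(np.hypot(*e),np.degrees(np.arctan2(*e[::-1]))),"c",(m-l*u).round(4))
J=ray(p,f([(259,275),(352,275),(306,318)]),.036)[:,:2];print("jar",J, J[2]-.0175*u)
```

```text
org [[0.5136, 0.1768], [0.4473, 0.1673]] w 0.0670 ang 8.10 c [0.5006 0.0285]
long [[0.5205, 0.1075], [0.4604, 0.099]] w 0.0607 ang 8.07 c [0.4995 0.0389]
par [[0.5256, 0.073], [0.4649, 0.0641]] w 0.0613 ang 8.27 c [0.5029 0.0141]
jar [[0.505225   0.11512632]
 [0.47183401 0.11056462]
 [0.48626753 0.12808152]] [0.48870306 0.11075183]
```

Run:
```python
from h import *
goto(.5034,.0143,.249,-82.0)
```

```text
shift [ 0.1712 -0.0029  0.1104] turn [ 0.04 -0.02 -0.3 ] t 3.3 n_rows 4.1
```

```bash
python3 -m pendant '[[[0.043,-0.001,0.005,0,0,-0.1,1],[0.086,-0.002,0.015,0,0,-0.2,1],[0.129,-0.003,0.03,0,0,-0.3,1],[0.171,-0.003,0.05,0,0,-0.3,1],[0.171,-0.003,0.05,0,0,-0.3,1]]]'
python3 - <<'E'
from h import *
goto(.5034,.0143,.249,-82.0)
E
```

```text
time_s: 3.8
tcp_pos: [0.5015, 0.0089, 0.3072]
eef_rot: [179.7, -0.0, -82.5]
contact_force: [0.3, -0.1, 0.5]
gripper_width: 0.0872
gripper_force: 0.0
shift [-0.0052 -0.0028  0.0581] turn [ 0.29 -0.05 -0.47] t 3.8 n_rows 1.2
```

```bash
python3 -m pendant '[[[0,0,0,0,0,0,1],[0,0,0.015,0,0,0,1],[0,0,0.035,0,0,0,1],[0,0,0.052,0,0,0,1],[0,0,0.06,0,0,0,1]]]'
python3 -m pendant '[[[0,0,0,0,0,0,1],[0,0,0,0,0,0,1]]]'
python3 - <<'E'
from h import *
goto(.5034,.0143,.249,-82.0)
E
```

```text
time_s: 4.3
tcp_pos: [0.5027, 0.0143, 0.249]
eef_rot: [180.0, -0.0, -82.1]
contact_force: [-0.5, 0.7, 0.9]
gripper_width: 0.0876
gripper_force: 0.0
time_s: 4.5
tcp_pos: [0.5034, 0.0143, 0.2504]
eef_rot: [-179.9, -0.0, -82.2]
contact_force: [-0.1, -0.6, 0.8]
gripper_width: 0.0878
gripper_force: 0.0
shift [0.     0.     0.0014] turn [-0.05 -0.   -0.16] t 4.5 n_rows 0.0
```

```bash
python3 -m pendant '[[[0,0,0,0,0,0,0.6],[0,0,0,0,0,0,0.5],[0,0,0,0,0,0,0.4],[0,0,0,0,0,0,0.3],[0,0,0,0,0,0,0.3]]]' 20
python3 -m pendant '[[[0,0,0,0,0,0,-1],[0,0,0,0,0,0,-1],[0,0,0,0,0,0,-1],[0,0,0,0,0,0,-1]]]'
python3 -m pendant '[[[0,0,-0.005,0,0,0,-1],[0,0,-0.015,0,0,0,-1],[0,0,-0.03,0,0,0,-1],[0,0,-0.045,0,0,0,-1],[0,0,-0.045,0,0,0,-1]]]'
python3 - <<'E'
from h import *
im=r.capture("wrist");cv2.imwrite("pics/w3.png",im[...,::-1])
# slot on the mat for parted tray: far half, yaw 2.6
c=np.array([.4832,-.3118]);a=np.radians(2.6);ux=np.array([np.cos(a),np.sin(a)])
print(c+.055*ux,c-.055*ux)
goto(*(c+.055*ux),.31,-87.4)
E
```

```text
time_s: 5.0
tcp_pos: [0.5031, 0.0139, 0.25]
eef_rot: [-180.0, 0.0, -82.2]
contact_force: [-1.2, 0.4, 3.1]
gripper_width: 0.0623
gripper_force: 19.9
time_s: 5.4
tcp_pos: [0.5032, 0.014, 0.25]
eef_rot: [-180.0, -0.0, -82.2]
contact_force: [-0.6, 0.7, 5.7]
gripper_width: 0.062
gripper_force: 19.9
time_s: 5.9
tcp_pos: [0.5038, 0.0141, 0.2971]
eef_rot: [-179.8, 0.0, -82.2]
contact_force: [0.4, -0.2, -1.2]
gripper_width: 0.0618
gripper_force: 19.9
[ 0.53814338 -0.30930504] [ 0.42825662 -0.31429496]
shift [ 0.3251  0.0092 -0.0144] turn [-0.14  0.04  5.18] t 5.95 n_rows 6.5
```

View pics/w3.png

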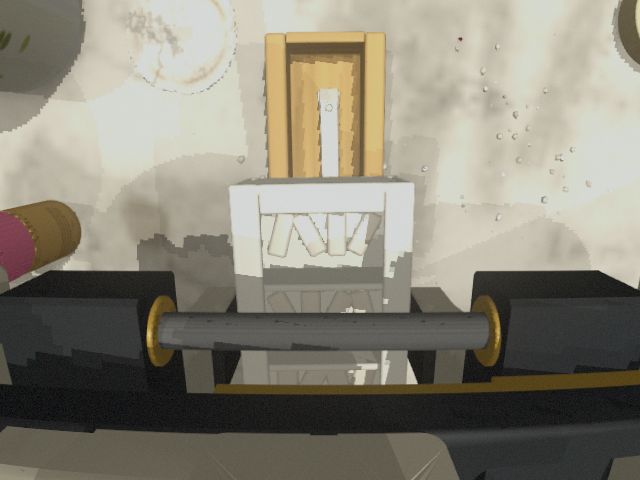

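The tray is lifted, level and centred between the pads. Its −y edge runs (230,185)–(413,182). I now carry it to the mat's far half.

```bash
python3 -m pendant '[[[0.015,0,-0.005,0,0,0,-1],[0.045,0,-0.01,0,0,0,-1],[0.08,0,-0.01,0,0,0,-1],[0.115,0,-0.01,0,0,0,-1],[0.15,0,-0.01,0,0,0,-1]]]'
python3 -m pendant '[[[0.035,0.002,0,0,0,1,-1],[0.07,0.004,0,0,0,2,-1],[0.105,0.006,0,0,0,3,-1],[0.14,0.009,0,0,0,4,-1],[0.16,0.009,0,0,0,5.1,-1]]]'
python3 -m pendant '[[[0.01,0,0,0,0,0,-1],[0.015,0,0,0,0,0,-1],[0.015,0,0,0,0,0,-1]]]'
python3 - <<'E'
from h import *
goto(.5381,-.3093,.188,-87.4)
im=r.capture("top");cv2.imwrite("pics/t2.png",im[...,::-1])
p=r.camera_params("wrist");im=r.capture("wrist");cv2.imwrite("pics/w4.png",im[...,::-1]);np.save("w4.npy",p,allow_pickle=True)
E
```

```text
time_s: 6.45
tcp_pos: [0.5231, -0.1359, 0.3041]
eef_rot: [180.0, 0.0, -82.2]
contact_force: [0.6, 0.2, -0.4]
gripper_width: 0.0617
gripper_force: 19.9
time_s: 6.95
tcp_pos: [0.5356, -0.2967, 0.3036]
eef_rot: [179.9, 0.0, -87.5]
contact_force: [0.1, 0.1, -0.6]
gripper_width: 0.0619
gripper_force: 19.9
time_s: 7.25
tcp_pos: [0.5366, -0.3094, 0.3042]
eef_rot: [180.0, 0.0, -87.3]
contact_force: [0.1, -0.9, -0.6]
gripper_width: 0.0616
gripper_force: 19.9
shift [ 1.000e-04 -1.600e-03  1.162e-01] turn [0.04 0.02 0.07] t 7.25 n_rows 2.3
```

View pics/w4.png

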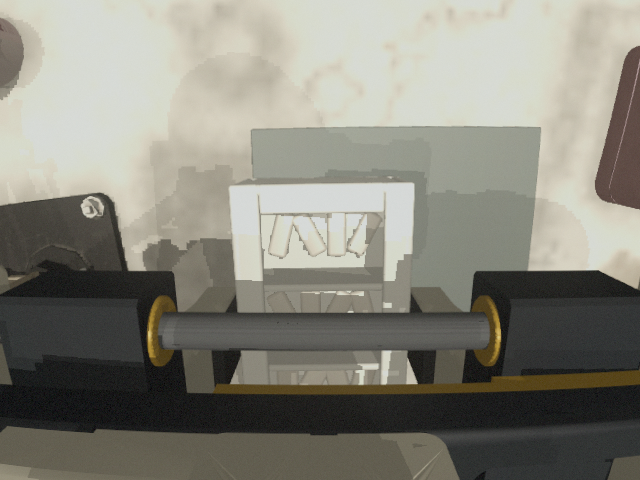

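The mat's −y corners show at (252,129) and (541,126). The lamp's base lies left of the hand and clear of it.

Run:
```python
from h import *
p=np.load("w4.npy",allow_pickle=True).item()
P=ray(p,[(252,129),(541,126)],.003)[:,:2];e=P[0]-P[1];a=np.arctan2(e[1],e[0]);u=np.array([-np.sin(a),np.cos(a)])
print(P,np.hypot(*e),np.degrees(a),P.mean(0)+.08*u)
L=ray(p,[(70,200),(125,270)],.02);print(L)
```

```text
[[ 0.58877812 -0.38430335]
 [ 0.39160649 -0.39774338]] 0.19762916296102676 3.899484932544338 [ 0.4847518  -0.31120857]
[[ 0.71040604 -0.33407587  0.02      ]
 [ 0.67450286 -0.28634961  0.02      ]]
```

```bash
python3 -m pendant '[[[0,0,0.02,0,0,0,-1],[0,0,0.045,0,0,0,-1],[0,0,0.07,0,0,0,-1],[0,0,0.09,0,0,0,-1],[0,0,0.103,0,0,0,-1]]]'
python3 -m pendant '[[[0,0,0.003,0,0,0,-1],[0,0,0.006,0,0,0,-1],[0,0,0.008,0,0,0,-1],[0,0,0.010,0,0,0,-1],[0,0,0.0115,0,0,0,-1]]]'
python3 -m pendant '[[[0,0,0.001,0,0,0,-1],[0,0,0.002,0,0,0,-1],[0,0,0.002,0,0,0,-1]]]'
python3 - <<'E'
from h import *
goto(.5366,-.3094,.187,-87.3)
E
```

```text
time_s: 7.85
tcp_pos: [0.5366, -0.3083, 0.2004]
eef_rot: [179.9, 0.0, -87.2]
contact_force: [-0.1, -0.6, -0.4]
gripper_width: 0.0613
gripper_force: 19.9
time_s: 8.35
tcp_pos: [0.537, -0.3095, 0.1907]
eef_rot: [-179.9, -0.0, -87.3]
contact_force: [0.1, 0.6, 0.0]
gripper_width: 0.0619
gripper_force: 19.9
time_s: 8.65
tcp_pos: [0.5368, -0.3094, 0.1881]
eef_rot: [180.0, 0.0, -87.3]
contact_force: [0.0, 0.3, -0.8]
gripper_width: 0.0624
gripper_force: 19.9
shift [-0.0001  0.0002  0.0011] turn [ 0.    0.   -0.03] t 8.65 n_rows 0.0
```

```bash
python3 -m pendant '[[[0,0,0.001,0,0,0,-1],[0,0,0.0015,0,0,0,-1],[0,0,0.0015,0,0,0,-1]]]'
python3 -m pendant '[[[0,0,0.0005,0,0,0,-1],[0,0,0.001,0,0,0,-1],[0,0,0.001,0,0,0,-1]]]'
```

```text
time_s: 8.95
tcp_pos: [0.5368, -0.3094, 0.187]
eef_rot: [-180.0, -0.0, -87.3]
contact_force: [-0.3, 0.8, 3.2]
gripper_width: 0.0616
gripper_force: 19.9
time_s: 9.25
tcp_pos: [0.5368, -0.3094, 0.187]
eef_rot: [-180.0, -0.0, -87.3]
contact_force: [-4.5, 3.0, 12.8]
gripper_width: 0.0622
gripper_force: 19.9
```

```bash
python3 -m pendant '[[[0,0,-0.0012,0,0,0,-1],[0,0,-0.0012,0,0,0,0.5],[0,0,-0.0012,0,0,0,0.6],[0,0,-0.0012,0,0,0,0.75],[0,0,-0.0012,0,0,0,0.75]]]'
python3 -m pendant '[[[0,0,-0.01,0,0,0,0.75],[0,0,-0.03,0,0,0,0.75],[0,0,-0.06,0,0,0,1],[0,0,-0.095,0,0,0,1],[0,0,-0.095,0,0,0,1]]]'
python3 - <<'E'
from h import *
goto(.4998,.0393,.28,-82.0)
E
```

```text
time_s: 9.75
tcp_pos: [0.5368, -0.3095, 0.1866]
eef_rot: [180.0, 0.0, -87.3]
contact_force: [-0.1, -0.7, -0.1]
gripper_width: 0.0758
gripper_force: 0.0
time_s: 10.25
tcp_pos: [0.5385, -0.3101, 0.2879]
eef_rot: [-179.5, -0.2, -87.3]
contact_force: [0.2, 0.2, 0.5]
gripper_width: 0.0869
gripper_force: 0.0
shift [-0.3508  0.0219  0.0064] turn [-0.46 -0.23 -5.25] t 10.25 n_rows 7.0
```

```bash
python3 -m pendant '[[[-0.03,0.002,0,0,0,0,1],[-0.07,0.004,0,0,0,0,1],[-0.11,0.007,0,0,0,0,1],[-0.15,0.01,0,0,0,0,1],[-0.19,0.012,0,0,0,0,1]]]'
python3 -m pendant '[[[-0.04,0.003,0,0,0,-1.5,1],[-0.08,0.005,0,0,0,-3,1],[-0.12,0.008,0,0,0,-4,1],[-0.15,0.01,0,0,0,-5.2,1],[-0.16,0.01,0,0,0,-5.2,1]]]'
python3 -m pendant '[[[0,0,0,0,0,0,1],[0,0,0,0,0,0,1]]]'
python3 - <<'E'
from h import *
p=r.camera_params("wrist");im=r.capture("wrist");cv2.imwrite("pics/w5.png",im[...,::-1]);np.save("w5.npy",p,allow_pickle=True)
goto(.4998,.0393,.22,-82.0)
E
```

```text
time_s: 10.75
tcp_pos: [0.5155, -0.1188, 0.2824]
eef_rot: [-180.0, 0.0, -87.3]
contact_force: [1.0, 0.2, 1.1]
gripper_width: 0.0878
gripper_force: 0.0
time_s: 11.25
tcp_pos: [0.4982, 0.0415, 0.2826]
eef_rot: [-179.9, 0.0, -81.9]
contact_force: [0.0, 0.3, -0.1]
gripper_width: 0.0874
gripper_force: 0.0
time_s: 11.45
tcp_pos: [0.4984, 0.0389, 0.2821]
eef_rot: [-180.0, -0.0, -82.1]
contact_force: [-0.8, 0.1, 0.3]
gripper_width: 0.0876
gripper_force: 0.0
shift [-0.0006 -0.0014  0.0619] turn [ 0.   -0.   -0.15] t 11.5 n_rows 1.2
```

View pics/w5.png

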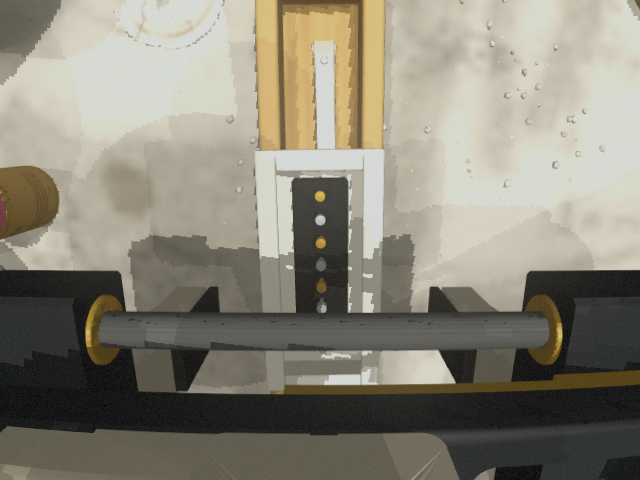

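The long tray lies centred under the hand, with its −y corners at (256,151) and (384,150). I descend and grip it.

```bash
python3 -m pendant '[[[0,0,0.015,0,0,0,1],[0,0,0.035,0,0,0,1],[0,0,0.052,0,0,0,1],[0,0,0.062,0,0,0,1],[0,0,0.062,0,0,0,1]]]'
python3 -m pendant '[[[0,0,0,0,0,0,0.7],[0,0,0,0,0,0,0.55],[0,0,0,0,0,0,0.45],[0,0,0,0,0,0,0.35],[0,0,0,0,0,0,0.3]]]' 20
python3 -m pendant '[[[0,0,0,0,0,0,-1],[0,0,0,0,0,0,-1],[0,0,0,0,0,0,-1],[0,0,0,0,0,0,-1]]]'
python3 -m pendant '[[[0,0,-0.005,0,0,0,-1],[0,0,-0.015,0,0,0,-1],[0,0,-0.03,0,0,0,-1],[0,0,-0.05,0,0,0,-1],[0,0,-0.075,0,0,0,-1]]]'
python3 - <<'E'
from h import *
c=np.array([.484,-.311]);a=np.radians(3);ux=np.array([np.cos(a),np.sin(a)])
print(c-.055*ux)
goto(*(c-.055*ux),.29,-87.3)
E
```

```text
time_s: 12.0
tcp_pos: [0.4981, 0.0382, 0.2186]
eef_rot: [179.8, -0.0, -82.2]
contact_force: [-0.1, -0.2, -0.5]
gripper_width: 0.0876
gripper_force: 0.0
time_s: 12.5
tcp_pos: [0.4987, 0.0393, 0.2205]
eef_rot: [-179.9, 0.0, -82.1]
contact_force: [-0.1, 1.5, 4.1]
gripper_width: 0.0618
gripper_force: 20.0
time_s: 12.9
tcp_pos: [0.4988, 0.0393, 0.2205]
eef_rot: [-179.9, 0.0, -82.1]
contact_force: [-1.2, 0.4, 6.0]
gripper_width: 0.062
gripper_force: 20.0
time_s: 13.4
tcp_pos: [0.498, 0.039, 0.2955]
eef_rot: [179.9, -0.0, -82.1]
contact_force: [1.0, -0.0, -0.5]
gripper_width: 0.0619
gripper_force: 20.0
[ 0.42907538 -0.31387848]
shift [0.3401 0.1166 0.0058] turn [ 0.09 -0.02  5.17] t 13.4 n_rows 7.2
```

```bash
python3 -m pendant '[[[0.015,0.005,0,0,0,0,-1],[0.045,0.015,0,0,0,0,-1],[0.08,0.027,0,0,0,0,-1],[0.115,0.039,0,0,0,0,-1],[0.15,0.051,0,0,0,0,-1]]]'
python3 -m pendant '[[[0.035,0.012,0,0,0,1,-1],[0.07,0.024,0,0,0,2,-1],[0.105,0.036,0,0,0,3,-1],[0.14,0.048,0,0,0,4,-1],[0.17,0.059,0,0,0,5.2,-1]]]'
python3 -m pendant '[[[0.012,0.004,0,0,0,0,-1],[0.02,0.006,0,0,0,0,-1],[0.02,0.006,0,0,0,0,-1],[0.02,0.006,0,0,0,0,-1]]]'
python3 - <<'E'
from h import *
goto(.4290,-.3139,.20,-87.3)
p=r.camera_params("wrist");im=r.capture("wrist");cv2.imwrite("pics/w6.png",im[...,::-1])
E
```

```text
time_s: 13.9
tcp_pos: [0.4675, -0.1179, 0.2949]
eef_rot: [180.0, 0.0, -82.1]
contact_force: [0.6, 0.2, -1.1]
gripper_width: 0.0619
gripper_force: 20.0
time_s: 14.4
tcp_pos: [0.4322, -0.2947, 0.2948]
eef_rot: [180.0, 0.0, -87.4]
contact_force: [0.7, 0.6, 0.0]
gripper_width: 0.0621
gripper_force: 20.0
time_s: 14.8
tcp_pos: [0.4283, -0.3125, 0.2948]
eef_rot: [180.0, 0.0, -87.3]
contact_force: [0.1, 0.2, -1.1]
gripper_width: 0.0619
gripper_force: 20.0
shift [ 0.0014 -0.0006  0.0948] turn [0.   0.01 0.  ] t 14.8 n_rows 1.9
```

View pics/w6.png

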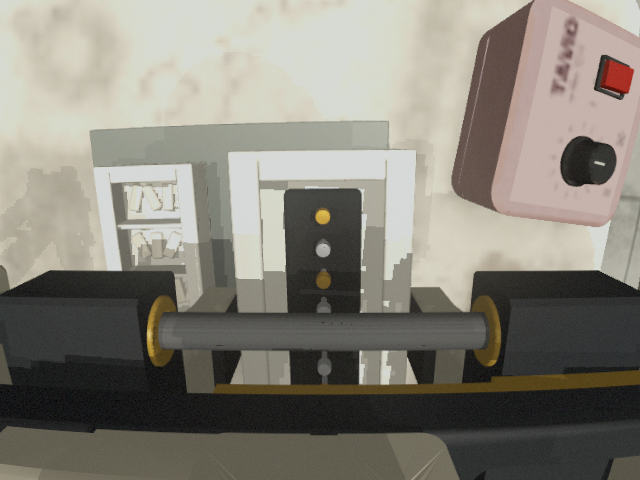

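The tray is over the near half of the mat, whose −y corners are (92,130) and (388,121). The pink device sits right of the hand, with its nearest corners about (455,195) and (495,210). I check the clearance there.

Run:
```python
from h import *
p=r.camera_params("wrist")
print(ray(p,[(92,130),(388,121)],.003).round(3).tolist(),ray(p,[(455,190)],0).round(3))
for z in(.03,.06,.09):print(z,ray(p,[(495,210),(605,225),(535,0)],z).round(3).tolist())
t=r.camera_params("top")
for z in(0,.06,.09):print(z,ray(t,[(471,291),(527,293),(526,336),(470,333)],z).round(3).tolist())
```

```text
[[0.588, -0.384, 0.003], [0.392, -0.397, 0.003]] [[ 0.342 -0.354  0.   ]]
0.03 [[0.325, -0.346, 0.03], [0.249, -0.341, 0.03], [0.315, -0.469, 0.03]]
0.06 [[0.338, -0.35, 0.06], [0.271, -0.345, 0.06], [0.33, -0.458, 0.06]]
0.09 [[0.351, -0.354, 0.09], [0.294, -0.35, 0.09], [0.344, -0.447, 0.09]]
0 [[0.344, -0.352, 0.0], [0.338, -0.482, 0.0], [0.242, -0.477, 0.0], [0.251, -0.348, 0.0]]
0.06 [[0.342, -0.335, 0.06], [0.337, -0.459, 0.06], [0.246, -0.454, 0.06], [0.254, -0.331, 0.06]]
0.09 [[0.341, -0.327, 0.09], [0.336, -0.447, 0.09], [0.247, -0.443, 0.09], [0.255, -0.323, 0.09]]
```

```bash
python3 -m pendant '[[[-0.003,-0.003,0,0,0,0,-1],[-0.008,-0.007,0.01,0,0,0,-1],[-0.009,-0.007,0.035,0,0,0,-1],[-0.009,-0.007,0.06,0,0,0,-1],[-0.009,-0.007,0.08,0,0,0,-1]]]'
python3 -m pendant '[[[0,0,0.01,0,0,0,-1],[0,0,0.016,0,0,0,-1],[0,0,0.021,0,0,0,-1],[0,0,0.0245,0,0,0,-1],[0,0,0.0255,0,0,0,-1]]]'
python3 -m pendant '[[[0,0,0.0005,0,0,0,-1],[0,0,0.001,0,0,0,-1],[0,0,0.001,0,0,0,-1]]]'
```

```text
time_s: 15.35
tcp_pos: [0.4349, -0.3028, 0.2131]
eef_rot: [180.0, 0.0, -87.3]
contact_force: [-0.6, -0.5, -1.1]
gripper_width: 0.062
gripper_force: 20.0
time_s: 15.85
tcp_pos: [0.4351, -0.3039, 0.1896]
eef_rot: [-180.0, -0.0, -87.3]
contact_force: [-0.2, 0.3, -0.6]
gripper_width: 0.0619
gripper_force: 20.0
time_s: 16.15
tcp_pos: [0.4349, -0.3039, 0.1887]
eef_rot: [-180.0, -0.0, -87.3]
contact_force: [1.0, 0.7, -1.0]
gripper_width: 0.0615
gripper_force: 20.0
```

```bash
python3 -m pendant '[[[0,0,0.0005,0,0,0,-1],[0,0,0.0015,0,0,0,-1],[0,0,0.0015,0,0,0,-1]]]'
python3 -m pendant '[[[0,0,0,0,0,0,-1],[0,0,0,0,0,0,0.5],[0,0,0,0,0,0,0.6],[0,0,0,0,0,0,0.73],[0,0,0,0,0,0,0.73]]]'
python3 -m pendant '[[[0,0,-0.01,0,0,0,0.73],[0,0,-0.03,0,0,0,0.73],[0,0,-0.06,0,0,0,1],[0,0,-0.10,0,0,0,1],[0,0,-0.10,0,0,0,1]]]'
python3 - <<'E'
from h import *
goto(.4887,.1108,.285,-82.0)
E
```

```text
time_s: 16.45
tcp_pos: [0.4349, -0.3039, 0.1875]
eef_rot: [-180.0, -0.0, -87.3]
contact_force: [-1.3, 2.3, 5.7]
gripper_width: 0.062
gripper_force: 20.0
time_s: 16.95
tcp_pos: [0.4349, -0.3038, 0.1868]
eef_rot: [180.0, 0.0, -87.3]
contact_force: [0.2, -0.3, 0.3]
gripper_width: 0.0749
gripper_force: 0.0
time_s: 17.45
tcp_pos: [0.4366, -0.3046, 0.2928]
eef_rot: [-179.5, -0.2, -87.3]
contact_force: [1.1, 0.5, 0.1]
gripper_width: 0.087
gripper_force: 0.0
shift [-0.4124 -0.0719  0.0067] turn [-0.47 -0.25 -5.25] t 17.45 n_rows 8.4
```

```bash
python3 -m pendant '[[[-0.03,-0.003,-0.01,0,0,0,0.5],[-0.075,-0.009,-0.02,0,0,0,0.5],[-0.12,-0.015,-0.03,0,0,0,0.5],[-0.165,-0.02,-0.04,0,0,0,0.5],[-0.21,-0.025,-0.05,0,0,0,0.3]]]'
python3 -m pendant '[[[-0.045,-0.006,0,0,0,-1,0.227],[-0.09,-0.012,0,0,0,-2,0.227],[-0.135,-0.018,0,0,0,-3,0.227],[-0.18,-0.024,0,0,0,-4,0.227],[-0.225,-0.03,0,0,0,-5.2,0.227]]]'
python3 -m pendant '[[[-0.045,0,0,0,0,0,0.227],[-0.065,0,0,0,0,0,0.227],[-0.065,0,0,0,0,0,0.227],[-0.065,0,0,0,0,0,0.227]]]'
python3 - <<'E'
from h import *
p=r.camera_params("wrist");im=r.capture("wrist");cv2.imwrite("pics/j1.png",im[...,::-1]);np.save("j1.npy",p,allow_pickle=True)
s=r.get_state();print(s["tcp_pos"],s["eef_rot"])
cv2.imwrite("pics/j1c.png",cv2.resize(im[0:300,150:500,::-1],None,fx=2,fy=2,interpolation=cv2.INTER_CUBIC))
goto(.48,.38,.34,-82)
E
```

```text
time_s: 17.95
tcp_pos: [0.4496, -0.0913, 0.3378]
eef_rot: [-179.9, 0.0, -87.3]
contact_force: [1.7, -0.7, 0.7]
gripper_width: 0.0622
gripper_force: 0.0
time_s: 18.45
tcp_pos: [0.469, 0.1351, 0.3376]
eef_rot: [-179.9, 0.0, -82.1]
contact_force: [1.4, 0.4, 0.5]
gripper_width: 0.0541
gripper_force: 0.0
time_s: 18.85
tcp_pos: [0.4603, 0.1979, 0.337]
eef_rot: [180.0, -0.0, -82.0]
contact_force: [0.5, -0.1, 0.3]
gripper_width: 0.0535
gripper_force: 0.0
[0.46035684 0.19732712 0.33699545] [ 1.79991806e+02 -2.93198460e-03 -8.21055273e+01]
shift [-0.1782 -0.0445 -0.003 ] turn [ 0.01 -0.   -0.11] t 18.9 n_rows 3.7
```

View pics/j1c.png

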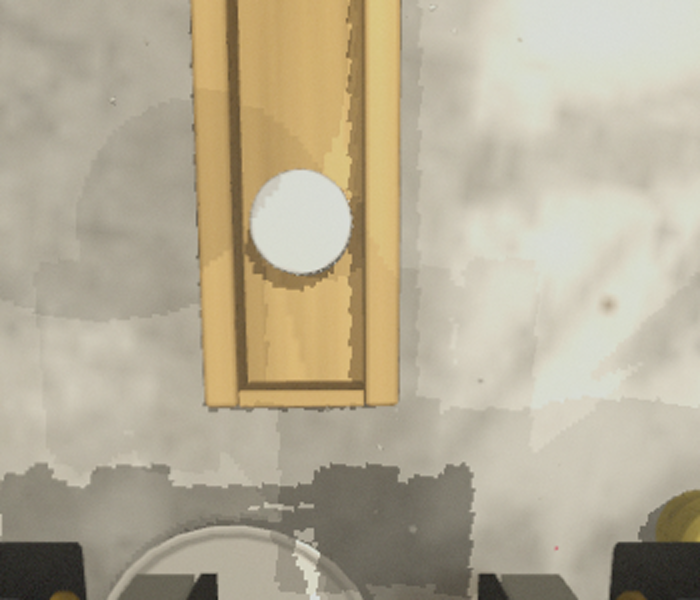

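The jar's lid is a circle centred at crop (300.5,222), full pixel (300.3,111). The organiser's end corners are (206,407) and (398,404). Next is the dish.

```bash
python3 -m pendant '[[[-0.03,-0.008,0,0,0,0,0.227],[-0.07,-0.018,0,0,0,0,0.227],[-0.11,-0.028,0,0,0,0,0.227],[-0.15,-0.038,0,0,0,0,0.227],[-0.178,-0.044,0,0,0,0,0.227]]]'
python3 -m pendant '[[[0,0,0,0,0,0,0.227],[0,0,0,0,0,0,0.227]]]'
python3 - <<'E'
from h import *
p=np.load("j1.npy",allow_pickle=True).item()
J=ray(p,[(300.25,111)],.036);E=ray(p,[(206/2+150,407/2),(398/2+150,404/2)],.036);m=E.mean(0)[:2];e=(E[0]-E[1])[:2]
print("jar",J,"end",E.round(4).tolist(),np.hypot(*e),np.degrees(np.arctan2(*e[::-1])))
a=np.radians(98);print("org c",m-.145*np.array([np.cos(a),np.sin(a)]))
p=r.camera_params("wrist");im=r.capture("wrist");cv2.imwrite("pics/d1.png",im[...,::-1]);np.save("d1.npy",p,allow_pickle=True)
goto(.4887,.1108,.285,8)
E
```

```text
time_s: 19.4
tcp_pos: [0.4805, 0.3811, 0.337]
eef_rot: [-180.0, 0.0, -82.2]
contact_force: [0.6, -0.6, 0.4]
gripper_width: 0.0539
gripper_force: 0.0
time_s: 19.6
tcp_pos: [0.48, 0.3793, 0.3364]
eef_rot: [180.0, -0.0, -82.2]
contact_force: [-0.1, -0.3, -0.9]
gripper_width: 0.0535
gripper_force: 0.0
jar [[0.48850776 0.1116335  0.036     ]] end [[0.5133, 0.1775, 0.036], [0.4473, 0.1673, 0.036]] 0.0667428469405072 8.768654000867032
org c [0.50047737 0.02877801]
shift [0.2667 0.0277 0.0518] turn [ 6.000e-02  0.000e+00 -9.018e+01] t 19.65 n_rows 10.5
```

View pics/d1.png

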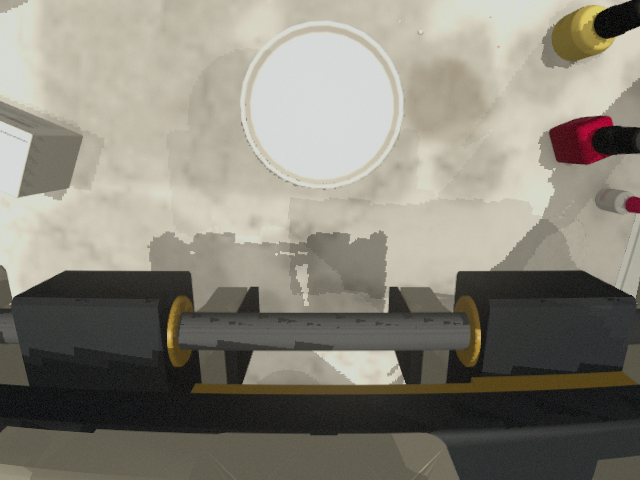

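The dish's rim spans x 240–403 and y 21–188, so its centre is about (321.5,104.5).

```bash
python3 - <<'E'
from h import *
p=np.load("d1.npy",allow_pickle=True).item()
D=ray(p,[(321.5,104.5),(240.5,104),(403,104),(321,21),(321,188)],.010);print(D.round(4),np.hypot(*(D[1]-D[2])),np.hypot(*(D[3]-D[4])[:2]))
E
python3 -m pendant '[[[0.03,0.003,0,0,0,0,0.227],[0.075,0.008,0,0,0,0,0.227],[0.12,0.013,0,0,0,0,0.227],[0.165,0.018,0,0,0,0,0.227],[0.21,0.023,0,0,0,0,0.227]]]'
python3 -m pendant '[[[0.04,0.005,0,0,0,0,0.227],[0.056,0.005,0,0,0,0,0.227],[0.056,0.005,0,0,0,-8,0.227],[0.056,0.005,0,0,0,-16,0.227],[0.056,0.005,0,0,0,-24,0.227]]]'
python3 -m pendant '[[[0,0,0,0,0,-8,0.227],[0,0,0,0,0,-16,0.227],[0,0,0,0,0,-24,0.227],[0,0,0,0,0,-32,0.227],[0,0,0,0,0,-40,0.227]]]'
python3 -m pendant '[[[0,0,0,0,0,-8,0.227],[0,0,0,0,0,-16,0.227],[0,0,0,0,0,-24,0.227],[0,0,0,0,0,-26,0.227],[0,0,0,0,0,-26,0.227]]]'
python3 - <<'E'
from h import *
goto(.4886,.1113,.189,8)
E
```

```text
time_s: 20.15
tcp_pos: [0.485, 0.1655, 0.3373]
eef_rot: [-180.0, 0.0, -82.2]
contact_force: [0.6, -0.4, 0.8]
gripper_width: 0.0539
gripper_force: 0.0
time_s: 20.65
tcp_pos: [0.4879, 0.1107, 0.3373]
eef_rot: [-180.0, 0.0, -57.9]
contact_force: [-0.0, 0.1, 0.3]
gripper_width: 0.0538
gripper_force: 0.0
time_s: 21.15
tcp_pos: [0.4878, 0.1111, 0.3373]
eef_rot: [-180.0, -0.0, -17.9]
contact_force: [0.3, 0.9, -0.3]
gripper_width: 0.054
gripper_force: 0.0
time_s: 21.65
tcp_pos: [0.4879, 0.1113, 0.3373]
eef_rot: [-180.0, -0.0, 7.8]
contact_force: [-0.3, 0.0, -0.7]
gripper_width: 0.0535
gripper_force: 0.0
shift [6.000e-04 1.000e-04 1.483e-01] turn [-0.01 -0.03 -0.19] t 21.65 n_rows 3.0Traceback (most recent call last):
  File "<stdin>", line 3, in <module>
TypeError: return arrays must be of ArrayType
```

```bash
python3 - <<'E'
from h import *
p=np.load("d1.npy",allow_pickle=True).item()
D=ray(p,[(321.5,104.5),(240.5,104),(403,104),(321,21),(321,188)],.010);print(D.round(4).tolist(),D[1:3].mean(0),D[3:].mean(0))
E
python3 -m pendant '[[[0,0,0.02,0,0,0,0.227],[0,0,0.05,0,0,0,0.227],[0,0,0.08,0,0,0,0.227],[0,0,0.1,0,0,0,0.227],[0.001,0,0.11,0,0,-0.2,0.227]]]'
python3 -m pendant '[[[0,0,0.008,0,0,0,0.227],[0,0,0.018,0,0,0,0.227],[0,0,0.028,0,0,0,0.227],[0,0,0.036,0,0,0,0.227],[0,0,0.038,0,0,0,0.227]]]'
python3 -m pendant '[[[0,0,0,0,0,0,0.227],[0,0,0,0,0,0,0.227]]]'
```

```text
[[0.4949, 0.2842, 0.01], [0.5531, 0.2915, 0.01], [0.4366, 0.2755, 0.01], [0.503, 0.2276, 0.01], [0.4871, 0.344, 0.01]] [0.49484312 0.28346274 0.01      ] [0.49507302 0.28582828 0.01      ]
time_s: 22.15
tcp_pos: [0.4886, 0.1116, 0.2254]
eef_rot: [179.9, 0.1, 7.9]
contact_force: [-0.0, -0.3, 1.2]
gripper_width: 0.0542
gripper_force: 0.0
time_s: 22.65
tcp_pos: [0.4893, 0.1127, 0.188]
eef_rot: [180.0, 0.1, 8.1]
contact_force: [-0.5, 0.4, 0.3]
gripper_width: 0.0534
gripper_force: 0.0
time_s: 22.85
tcp_pos: [0.4896, 0.1129, 0.1891]
eef_rot: [-180.0, -0.0, 8.1]
contact_force: [-0.1, 0.2, 0.3]
gripper_width: 0.0539
gripper_force: 0.0
```

```bash
python3 -m pendant '[[[0,0,0,0,0,0,0.1],[0,0,0,0,0,0,0],[0,0,0,0,0,0,-0.1],[0,0,0,0,0,0,-0.2],[0,0,0,0,0,0,-0.3]]]' 20
python3 -m pendant '[[[0,0,0,0,0,0,-1],[0,0,0,0,0,0,-1],[0,0,0,0,0,0,-1],[0,0,0,0,0,0,-1]]]'
python3 -m pendant '[[[0,0,-0.004,0,0,0,-1],[0,0,-0.012,0,0,0,-1],[0,0,-0.03,0,0,0,-1],[0,0,-0.06,0,0,0,-1],[0,0,-0.09,0,0,0,-1]]]'
python3 - <<'E'
from h import *
goto(.4945,.284,.279,8)
im=r.capture("scene");cv2.imwrite("pics/s2.png",im[...,::-1])
E
```

```text
time_s: 23.35
tcp_pos: [0.4895, 0.1128, 0.189]
eef_rot: [-180.0, -0.0, 8.1]
contact_force: [-0.2, 0.6, 1.4]
gripper_width: 0.0333
gripper_force: 20.0
time_s: 23.75
tcp_pos: [0.4895, 0.1128, 0.189]
eef_rot: [180.0, -0.0, 8.1]
contact_force: [-0.5, -1.0, 2.4]
gripper_width: 0.0336
gripper_force: 20.0
time_s: 24.25
tcp_pos: [0.4892, 0.1127, 0.2801]
eef_rot: [180.0, 0.0, 8.1]
contact_force: [1.2, 0.3, -0.5]
gripper_width: 0.0336
gripper_force: 20.0
shift [ 0.0293 -0.1689  0.001 ] turn [0.02 0.05 0.08] t 24.25 n_rows 3.4
```

View pics/s2.png

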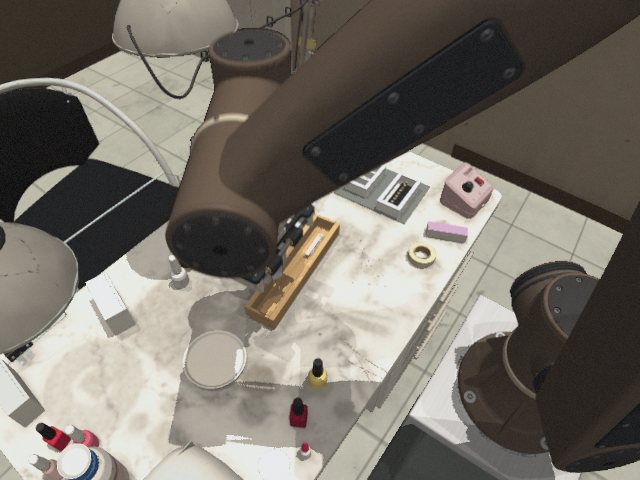

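The jar is off the organiser and the clipper still lies at about (313,243). The trays are on the mat around (385,185). I carry the jar to the dish.

```bash
python3 -m pendant '[[[0.003,-0.015,0,0,0,0,-1],[0.01,-0.05,0,0,0,0,-1],[0.016,-0.09,0,0,0,0,-1],[0.023,-0.13,0,0,0,0,-1],[0.029,-0.16,0,0,0,0,-1]]]'
python3 -m pendant '[[[0,-0.007,0,0,0,0,-1],[0,-0.009,0,0,0,0,-1],[0,-0.009,0.02,0,0,0,-1],[0,-0.009,0.045,0,0,0,-1],[0,-0.009,0.065,0,0,0,-1]]]'
python3 -m pendant '[[[0,0,0.01,0,0,0,-1],[0,0,0.016,0,0,0,-1],[0,0,0.021,0,0,0,-1],[0,0,0.0235,0,0,0,-1],[0,0,0.0235,0,0,0,-1]]]'
python3 - <<'E'
from h import *
goto(.4945,.284,.188,8)
E
```

```text
time_s: 24.8
tcp_pos: [0.4953, 0.2779, 0.2783]
eef_rot: [180.0, 0.0, 8.1]
contact_force: [1.2, -0.1, -1.1]
gripper_width: 0.0337
gripper_force: 20.0
time_s: 25.3
tcp_pos: [0.4939, 0.283, 0.2127]
eef_rot: [180.0, 0.1, 8.0]
contact_force: [0.2, -0.1, 0.1]
gripper_width: 0.0337
gripper_force: 20.0
time_s: 25.8
tcp_pos: [0.4945, 0.2842, 0.1906]
eef_rot: [-180.0, -0.0, 8.1]
contact_force: [-0.0, 0.4, -0.9]
gripper_width: 0.0337
gripper_force: 20.0
shift [-0.0001  0.0002  0.0026] turn [-0.02 -0.02  0.07] t 25.8 n_rows 0.1
```

```bash
python3 -m pendant '[[[0,0,0.0008,0,0,0,-1],[0,0,0.0016,0,0,0,-1],[0,0,0.0022,0,0,0,-1],[0,0,0.0022,0,0,0,-1]]]'
python3 -m pendant '[[[0,0,0.0005,0,0,0,-1],[0,0,0.0005,0,0,0,-1],[0,0,0.0005,0,0,0,-1]]]'
```

```text
time_s: 26.2
tcp_pos: [0.4944, 0.2842, 0.1882]
eef_rot: [-180.0, -0.0, 8.1]
contact_force: [0.1, -0.6, 0.1]
gripper_width: 0.0339
gripper_force: 20.0
time_s: 26.5
tcp_pos: [0.4945, 0.2843, 0.188]
eef_rot: [-180.0, -0.0, 8.1]
contact_force: [-1.3, -0.8, 4.5]
gripper_width: 0.0334
gripper_force: 20.0
```

```bash
python3 -m pendant '[[[0,0,0,0,0,0,-0.1],[0,0,0,0,0,0,0],[0,0,0,0,0,0,0.12],[0,0,0,0,0,0,0.12]]]'
python3 -m pendant '[[[0,0,-0.008,0,0,0,0.12],[0,0,-0.025,0,0,0,0.12],[0,0,-0.06,0,0,0,0.12],[0,0,-0.1,0,0,0,0.5],[0,0,-0.13,0,0,0,0.73]]]'
python3 -m pendant '[[[0,0,0,0,0,8,0.73],[0,0,0,0,0,16,0.73],[0,0,0,0,0,24,0.73],[0,0,0,0,0,32,0.73],[0,0,0,0,0,40,0.73]]]'
python3 -m pendant '[[[0,0,0,0,0,8,0.73],[0,0,0,0,0,16,0.73],[0,0,0,0,0,24,0.73],[0,0,0,0,0,32,0.73],[0,0,0,0,0,40,0.73]]]'
python3 - <<'E'
from h import *
goto(.4349,-.3039,.30,-87.3)
E
```

```text
time_s: 26.9
tcp_pos: [0.4944, 0.2842, 0.1875]
eef_rot: [180.0, 0.0, 8.1]
contact_force: [0.5, -0.1, 0.0]
gripper_width: 0.0483
gripper_force: 0.0
time_s: 27.4
tcp_pos: [0.4946, 0.2843, 0.3207]
eef_rot: [-179.9, -0.1, 8.1]
contact_force: [-0.0, 0.5, -1.0]
gripper_width: 0.06
gripper_force: 0.0
time_s: 27.9
tcp_pos: [0.4944, 0.2841, 0.3184]
eef_rot: [-180.0, -0.0, -32.3]
contact_force: [0.5, -0.1, 0.5]
gripper_width: 0.0757
gripper_force: 0.0
time_s: 28.4
tcp_pos: [0.4944, 0.2841, 0.3183]
eef_rot: [-180.0, 0.0, -72.2]
contact_force: [0.5, -0.3, -0.8]
gripper_width: 0.0758
gripper_force: 0.0
shift [0.5419 0.2359 0.0181] turn [-2.000e-02  1.000e-02  1.505e+01] t 28.4 n_rows 11.8
```

```bash
python3 -m pendant '[[[0.03,0.013,0,0,0,0,0.73],[0.07,0.03,0,0,0,0,0.73],[0.11,0.048,0,0,0,0,0.73],[0.15,0.065,0,0,0,0,0.73],[0.19,0.083,0,0,0,0,0.73]]]'
python3 -m pendant '[[[0.04,0.017,0,0,0,0,0.73],[0.08,0.035,0,0,0,0,0.73],[0.12,0.052,0,0,0,0,0.73],[0.16,0.07,0,0,0,0,0.73],[0.2,0.087,0,0,0,0,0.73]]]'
python3 -m pendant '[[[0.04,0.017,0,0,0,4,0.73],[0.08,0.035,0,0,0,8,0.73],[0.12,0.052,0,0,0,12,0.73],[0.15,0.066,0,0,0,15,0.73],[0.152,0.066,0,0,0,15,0.73]]]'
python3 -m pendant '[[[0,0,0,0,0,0,0.73],[0,0,0,0,0,0,0.73]]]'
python3 - <<'E'
from h import *
goto(.4349,-.3039,.1872,-87.3)
t=r.camera_params("top");im=r.capture("top")[...,::-1]
a=cv2.convertScaleAbs(im[180:260,140:400],alpha=1.5);cv2.imwrite("pics/t3.png",cv2.resize(a,None,fx=3,fy=3,interpolation=cv2.INTER_CUBIC))
E
```

```text
time_s: 28.9
tcp_pos: [0.474, 0.0763, 0.3184]
eef_rot: [-180.0, 0.0, -71.9]
contact_force: [1.6, -0.1, 0.8]
gripper_width: 0.0758
gripper_force: 0.0
time_s: 29.4
tcp_pos: [0.4532, -0.141, 0.3186]
eef_rot: [-179.9, -0.0, -71.9]
contact_force: [0.8, 0.4, 0.3]
gripper_width: 0.0757
gripper_force: 0.0
time_s: 29.9
tcp_pos: [0.4375, -0.3073, 0.3179]
eef_rot: [180.0, -0.0, -87.2]
contact_force: [-0.3, -0.5, 0.0]
gripper_width: 0.0757
gripper_force: 0.0
time_s: 30.1
tcp_pos: [0.4382, -0.3038, 0.3179]
eef_rot: [-180.0, 0.0, -86.9]
contact_force: [0.4, -0.0, 0.3]
gripper_width: 0.0755
gripper_force: 0.0
shift [-0.      0.0033  0.1307] turn [-0.01  0.01  0.41] t 30.1 n_rows 2.6
```

View pics/t3.png

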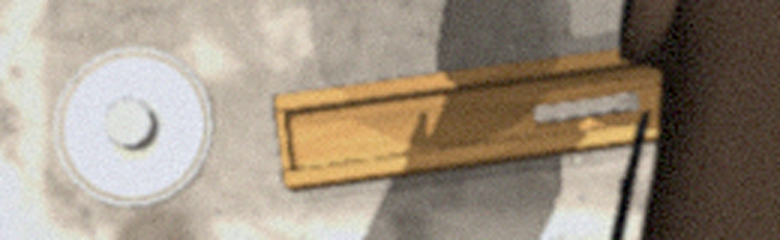

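The jar stands upright in the dish, with its lid at crop (130,122) and the dish centred at (134,126). The offset fits the lid's height. The clipper still lies in place. I take the long tray again.

```bash
python3 - <<'E'
from h import *
t=r.camera_params("top")
print("jar-dish",ray(t,[(130/3+140,122/3+180)],.035)-ray(t,[(134/3+140,126/3+180)],.010))
E
python3 -m pendant '[[[0,0.0033,0,0,0,0.4,0.73],[0,0.0033,0.03,0,0,0.4,0.73],[0,0.0033,0.06,0,0,0.4,0.73],[0,0.0033,0.085,0,0,0.4,0.73],[0,0.0033,0.1,0,0,0.4,0.73]]]'
python3 -m pendant '[[[0,0,0.01,0,0,0,0.73],[0,0,0.02,0,0,0,0.73],[0,0,0.027,0,0,0,0.73],[0,0,0.0305,0,0,0,0.73],[0,0,0.0305,0,0,0,0.73]]]'
python3 -m pendant '[[[0,0,0,0,0,0,0.73],[0,0,0,0,0,0,0.73]]]'
python3 - <<'E'
from h import *
goto(.4349,-.3039,.1872,-87.3)
E
```

```text
jar-dish [[-0.00069663 -0.00251596  0.025     ]]
time_s: 30.65
tcp_pos: [0.4344, -0.3034, 0.2161]
eef_rot: [179.9, 0.0, -87.3]
contact_force: [-0.0, -0.3, -0.1]
gripper_width: 0.0755
gripper_force: 0.0
time_s: 31.15
tcp_pos: [0.435, -0.3044, 0.187]
eef_rot: [180.0, 0.0, -87.3]
contact_force: [-0.4, -0.7, -0.3]
gripper_width: 0.0761
gripper_force: 0.0
time_s: 31.35
tcp_pos: [0.4352, -0.3046, 0.1877]
eef_rot: [-179.9, -0.0, -87.3]
contact_force: [1.2, -0.3, 0.1]
gripper_width: 0.0759
gripper_force: 0.0
shift [-0.0007  0.0003  0.0005] turn [-0.05 -0.02 -0.02] t 31.35 n_rows 0.0
```

```bash
python3 -m pendant '[[[-0.0007,0.0003,0,0,0,0,0.6],[-0.0007,0.0003,0,0,0,0,0.5],[-0.0007,0.0003,0,0,0,0,0.4],[-0.0007,0.0003,0,0,0,0,0.3],[-0.0007,0.0003,0,0,0,0,0.3]]]' 20
python3 -m pendant '[[[0,0,0,0,0,0,-1],[0,0,0,0,0,0,-1],[0,0,0,0,0,0,-1],[0,0,0,0,0,0,-1]]]'
python3 -m pendant '[[[0,0,-0.005,0,0,0,-1],[0,0,-0.02,0,0,0,-1],[0,0,-0.045,0,0,0,-1],[0,0,-0.075,0,0,0,-1],[0,0,-0.1,0,0,0,-1]]]'
python3 - <<'E'
from h import *
goto(.4988,.0393,.290,-82.1)
E
```

```text
time_s: 31.85
tcp_pos: [0.4347, -0.3038, 0.1873]
eef_rot: [-180.0, -0.0, -87.3]
contact_force: [0.1, 0.8, 2.1]
gripper_width: 0.0619
gripper_force: 20.0
time_s: 32.25
tcp_pos: [0.4347, -0.3038, 0.1873]
eef_rot: [-180.0, -0.0, -87.3]
contact_force: [-0.7, 1.1, 4.3]
gripper_width: 0.0616
gripper_force: 20.0
time_s: 32.75
tcp_pos: [0.4345, -0.3037, 0.2885]
eef_rot: [180.0, -0.0, -87.3]
contact_force: [1.0, -0.7, -0.8]
gripper_width: 0.0617
gripper_force: 20.0
shift [-0.3396 -0.0802 -0.0015] turn [ 0.   -0.   -5.22] t 32.75 n_rows 7.0
```

```bash
python3 -m pendant '[[[-0.015,-0.004,0,0,0,0,-1],[-0.045,-0.011,0,0,0,0,-1],[-0.08,-0.019,0,0,0,0,-1],[-0.115,-0.027,0,0,0,0,-1],[-0.15,-0.035,0,0,0,0,-1]]]'
python3 -m pendant '[[[-0.035,-0.008,0,0,0,-1,-1],[-0.07,-0.017,0,0,0,-2,-1],[-0.105,-0.025,0,0,0,-3,-1],[-0.14,-0.034,0,0,0,-4,-1],[-0.17,-0.041,0,0,0,-5.2,-1]]]'
python3 -m pendant '[[[-0.012,-0.003,0,0,0,0,-1],[-0.019,-0.0045,0,0,0,0,-1],[-0.019,-0.0045,0,0,0,0,-1],[-0.019,-0.0045,0,0,0,0,-1]]]'
python3 - <<'E'
from h import *
goto(.4988,.0393,.2205,-82.1)
E
```

```text
time_s: 33.25
tcp_pos: [0.4624, -0.1511, 0.2873]
eef_rot: [180.0, 0.0, -87.4]
contact_force: [-0.1, 0.1, -0.9]
gripper_width: 0.0618
gripper_force: 20.0
time_s: 33.75
tcp_pos: [0.4956, 0.0211, 0.2873]
eef_rot: [-180.0, 0.0, -82.1]
contact_force: [0.5, -0.5, -1.5]
gripper_width: 0.0617
gripper_force: 20.0
time_s: 34.15
tcp_pos: [0.4971, 0.0381, 0.2871]
eef_rot: [180.0, -0.0, -82.2]
contact_force: [-0.2, -0.2, -0.3]
gripper_width: 0.0622
gripper_force: 20.0
shift [-0.0009 -0.0018  0.0666] turn [ 0.03 -0.01 -0.06] t 34.15 n_rows 1.3
```

```bash
python3 -m pendant '[[[-0.001,-0.0018,0.005,0,0,-0.1,-1],[-0.001,-0.0018,0.02,0,0,-0.1,-1],[-0.001,-0.0018,0.038,0,0,-0.1,-1],[-0.001,-0.0018,0.052,0,0,-0.1,-1],[-0.001,-0.0018,0.06,0,0,-0.1,-1]]]'
python3 -m pendant '[[[0,0,0.001,0,0,0,-1],[0,0,0.002,0,0,0,-1],[0,0,0.003,0,0,0,-1],[0,0,0.003,0,0,0,-1]]]'
python3 - <<'E'
from h import *
goto(.4988,.0393,.2205,-82.1)
E
```

```text
time_s: 34.65
tcp_pos: [0.4987, 0.0392, 0.2258]
eef_rot: [179.9, -0.0, -82.1]
contact_force: [-0.2, 0.1, -1.2]
gripper_width: 0.062
gripper_force: 20.0
time_s: 35.05
tcp_pos: [0.4993, 0.0402, 0.2246]
eef_rot: [-179.9, 0.0, -82.0]
contact_force: [-0.3, 0.8, -0.5]
gripper_width: 0.0617
gripper_force: 20.0
shift [0.0008 0.0006 0.0041] turn [-0.05  0.01  0.08] t 35.05 n_rows 0.1
```

```bash
python3 -m pendant '[[[0.0008,0.0006,0.001,0,0,0.1,-1],[0.0008,0.0006,0.002,0,0,0.1,-1],[0.0008,0.0006,0.003,0,0,0.1,-1],[0.0008,0.0006,0.0037,0,0,0.1,-1],[0.0008,0.0006,0.0037,0,0,0.1,-1]]]'
python3 -m pendant '[[[0,0,0.0004,0,0,0,-1],[0,0,0.0008,0,0,0,-1],[0,0,0.0008,0,0,0,-1]]]'
python3 - <<'E'
from h import *
goto(.4988,.0393,.2205,-82.1)
E
```

```text
time_s: 35.55
tcp_pos: [0.4986, 0.0392, 0.2204]
eef_rot: [180.0, -0.0, -82.1]
contact_force: [0.2, -0.1, -1.3]
gripper_width: 0.0616
gripper_force: 20.0
time_s: 35.85
tcp_pos: [0.4986, 0.0392, 0.2203]
eef_rot: [-180.0, -0.0, -82.1]
contact_force: [-3.4, -0.1, 7.9]
gripper_width: 0.0616
gripper_force: 20.0
shift [-0.     -0.0002 -0.0002] turn [-0.01 -0.01 -0.01] t 35.85 n_rows 0.0
```

```bash
python3 -m pendant '[[[0,0,-0.0005,0,0,0,-1],[0,0,-0.0005,0,0,0,0.5],[0,0,-0.0005,0,0,0,0.6],[0,0,-0.0005,0,0,0,0.75],[0,0,-0.0005,0,0,0,0.75]]]'
python3 -m pendant '[[[0,0,-0.008,0,0,0,0.75],[0,0,-0.025,0,0,0,0.75],[0,0,-0.045,0,0,0,0.75],[0,0,-0.07,0,0,0,0.75],[0,0,-0.07,0,0,0,0.75]]]'
python3 -m pendant '[[[0,0,0,0,0,0,0.75],[0,0,0,0,0,0,0.75]]]'
python3 - <<'E'
from h import *
p=r.camera_params("wrist");im=r.capture("wrist");cv2.imwrite("pics/w7.png",im[...,::-1]);np.save("w7.npy",p,allow_pickle=True)
goto(.5368,-.3094,.29,-87.3)
E
```

```text
time_s: 36.35
tcp_pos: [0.4987, 0.0392, 0.2201]
eef_rot: [180.0, -0.0, -82.1]
contact_force: [0.6, 0.6, -0.4]
gripper_width: 0.0756
gripper_force: 0.0
time_s: 36.85
tcp_pos: [0.4998, 0.0396, 0.2939]
eef_rot: [-179.7, 0.1, -82.1]
contact_force: [0.3, 0.8, -0.3]
gripper_width: 0.0768
gripper_force: 0.0
time_s: 37.05
tcp_pos: [0.4983, 0.0391, 0.2898]
eef_rot: [180.0, 0.0, -82.1]
contact_force: [0.2, 0.2, -1.0]
gripper_width: 0.0768
gripper_force: 0.0
shift [ 3.505e-01  9.500e-03 -3.000e-04] turn [ 0.07 -0.02  5.17] t 37.1 n_rows 7.0
```

View pics/w7.png

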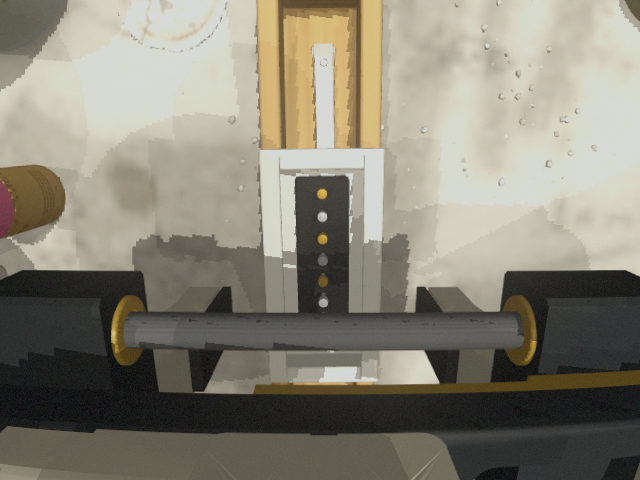

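The long tray is back on the rims, with corners (259,150) and (383,149) that match the first view at this height. Next is the three-part tray.

```bash
python3 - <<'E'
from h import *
for n,L in(("w5",[(256,151),(384,150)]),("w7",[(259.5,150),(383.5,149)])):
    print(ray(np.load(n+".npy",allow_pickle=True).item(),L,.066).mean(0))
E
python3 -m pendant '[[[0.03,0,0,0,0,0,0.75],[0.07,0.002,0,0,0,0,0.75],[0.11,0.003,0,0,0,0,0.75],[0.15,0.004,0,0,0,0,0.75],[0.19,0.005,0,0,0,0,0.75]]]'
python3 -m pendant '[[[0.04,0.001,0,0,0,1.5,0.75],[0.08,0.002,0,0,0,3,0.75],[0.12,0.003,0,0,0,4,0.75],[0.15,0.0045,0,0,0,5.2,0.75],[0.16,0.0045,0,0,0,5.2,0.75]]]'
python3 -m pendant '[[[0,0,0,0,0,0,0.75],[0,0,0.02,0,0,0,0.75],[0,0,0.045,0,0,0,0.75],[0,0,0.065,0,0,0,0.75],[0,0,0.065,0,0,0,0.75]]]'
python3 -m pendant '[[[0,0,0,0,0,0,0.75],[0,0,0,0,0,0,0.75]]]'
python3 - <<'E'
from h import *
goto(.5368,-.3094,.1868,-87.3)
E
```

```text
[ 0.50964315 -0.02460824  0.066     ]
[ 0.50868757 -0.0249239   0.066     ]
time_s: 37.6
tcp_pos: [0.5195, -0.1512, 0.2894]
eef_rot: [179.9, 0.0, -82.1]
contact_force: [0.4, 0.1, -0.0]
gripper_width: 0.0769
gripper_force: 0.0
time_s: 38.1
tcp_pos: [0.5369, -0.3114, 0.2887]
eef_rot: [179.9, 0.0, -87.5]
contact_force: [-0.9, -0.5, -0.4]
gripper_width: 0.0767
gripper_force: 0.0
time_s: 38.6
tcp_pos: [0.5359, -0.3072, 0.2221]
eef_rot: [179.7, 0.1, -87.3]
contact_force: [-1.3, -0.2, -0.5]
gripper_width: 0.0767
gripper_force: 0.0
time_s: 38.8
tcp_pos: [0.5378, -0.3084, 0.2264]
eef_rot: [-179.9, -0.0, -87.3]
contact_force: [0.4, -0.8, -0.2]
gripper_width: 0.0768
gripper_force: 0.0
shift [0.0009 0.0011 0.0396] turn [-0.08 -0.04  0.04] t 38.8 n_rows 0.8
```

```bash
python3 -m pendant '[[[0.0009,0.001,0.01,0,0,0,0.75],[0.0009,0.001,0.022,0,0,0,0.75],[0.0009,0.001,0.032,0,0,0,0.75],[0.0009,0.001,0.038,0,0,0,0.75],[0.0009,0.001,0.038,0,0,0,0.75]]]'
python3 -m pendant '[[[0,0,0,0,0,0,0.75],[0,0,0,0,0,0,0.75]]]'
python3 - <<'E'
from h import *
goto(.5368,-.3094,.1868,-87.3)
E
```

```text
time_s: 39.3
tcp_pos: [0.5357, -0.3096, 0.1856]
eef_rot: [179.9, 0.0, -87.3]
contact_force: [0.0, -0.2, 0.3]
gripper_width: 0.0766
gripper_force: 0.0
time_s: 39.5
tcp_pos: [0.5365, -0.3098, 0.1875]
eef_rot: [-180.0, -0.0, -87.3]
contact_force: [0.4, 0.4, 0.5]
gripper_width: 0.0769
gripper_force: 0.0
shift [-0.0004 -0.0003  0.0007] turn [-0.03 -0.01 -0.02] t 39.5 n_rows 0.0
```

```bash
python3 -m pendant '[[[-0.0004,-0.0003,0.0003,0,0,0,0.6],[-0.0004,-0.0003,0.0003,0,0,0,0.5],[-0.0004,-0.0003,0.0003,0,0,0,0.4],[-0.0004,-0.0003,0.0003,0,0,0,0.3],[-0.0004,-0.0003,0.0003,0,0,0,0.3]]]' 20
python3 -m pendant '[[[0,0,0,0,0,0,-1],[0,0,0,0,0,0,-1],[0,0,0,0,0,0,-1],[0,0,0,0,0,0,-1]]]'
python3 -m pendant '[[[0,0,-0.005,0,0,0,-1],[0,0,-0.02,0,0,0,-1],[0,0,-0.045,0,0,0,-1],[0,0,-0.075,0,0,0,-1],[0,0,-0.11,0,0,0,-1]]]'
python3 - <<'E'
from h import *
goto(.5033,.0140,.30,-82.2)
E
```

```text
time_s: 40.0
tcp_pos: [0.5366, -0.3093, 0.1871]
eef_rot: [-180.0, -0.0, -87.3]
contact_force: [0.1, 0.7, 2.0]
gripper_width: 0.0619
gripper_force: 19.9
time_s: 40.4
tcp_pos: [0.5366, -0.3093, 0.1871]
eef_rot: [-180.0, -0.0, -87.3]
contact_force: [-0.4, 0.6, 4.0]
gripper_width: 0.0622
gripper_force: 19.9
time_s: 40.9
tcp_pos: [0.5359, -0.3092, 0.2969]
eef_rot: [179.9, 0.1, -87.3]
contact_force: [0.8, 0.6, -0.8]
gripper_width: 0.0617
gripper_force: 19.9
shift [-0.3243  0.0176 -0.0027] turn [ 0.14  0.06 -5.14] t 40.9 n_rows 6.5
```

```bash
python3 -m pendant '[[[-0.015,0.001,0,0,0,0,-1],[-0.045,0.003,0,0,0,0,-1],[-0.08,0.005,0,0,0,0,-1],[-0.115,0.007,0,0,0,0,-1],[-0.15,0.009,0,0,0,0,-1]]]'
python3 -m pendant '[[[-0.035,0.002,0,0,0,-1,-1],[-0.07,0.004,0,0,0,-2,-1],[-0.105,0.006,0,0,0,-3,-1],[-0.14,0.008,0,0,0,-4,-1],[-0.165,0.009,0,0,0,-5.1,-1]]]'
python3 -m pendant '[[[-0.007,0,0,0,0,0,-1],[-0.009,0,0,0,0,0,-1],[-0.009,0,0,0,0,0,-1],[-0.009,0,0,0,0,0,-1]]]'
python3 - <<'E'
from h import *
goto(.5033,.0140,.25,-82.2)
E
```

```text
time_s: 41.4
tcp_pos: [0.5199, -0.1586, 0.2966]
eef_rot: [180.0, 0.0, -87.4]
contact_force: [1.2, 0.5, -0.5]
gripper_width: 0.0622
gripper_force: 19.9
time_s: 41.9
tcp_pos: [0.5031, 0.0063, 0.2967]
eef_rot: [180.0, 0.0, -82.1]
contact_force: [1.3, -0.4, -1.2]
gripper_width: 0.0621
gripper_force: 19.9
time_s: 42.3
tcp_pos: [0.5026, 0.0127, 0.2967]
eef_rot: [180.0, -0.0, -82.3]
contact_force: [-0.2, -0.0, -0.5]
gripper_width: 0.0619
gripper_force: 19.9
shift [-0.0012 -0.0009  0.0467] turn [ 0.02 -0.01 -0.08] t 42.3 n_rows 0.9
```

```bash
python3 -m pendant '[[[-0.0012,-0.0007,0.005,0,0,-0.1,-1],[-0.0012,-0.0007,0.015,0,0,-0.1,-1],[-0.0012,-0.0007,0.028,0,0,-0.1,-1],[-0.0012,-0.0007,0.038,0,0,-0.1,-1],[-0.0012,-0.0007,0.042,0,0,-0.1,-1]]]'
python3 -m pendant '[[[0,0,0,0,0,0,-1],[0,0,0,0,0,0,-1],[0,0,0,0,0,0,-1]]]'
python3 - <<'E'
from h import *
goto(.5033,.0140,.25,-82.2)
E
```

```text
time_s: 42.8
tcp_pos: [0.5026, 0.0143, 0.2532]
eef_rot: [179.9, -0.0, -82.2]
contact_force: [-0.4, 0.4, -0.8]
gripper_width: 0.0615
gripper_force: 19.9
time_s: 43.1
tcp_pos: [0.5034, 0.0148, 0.2553]
eef_rot: [-180.0, 0.0, -82.1]
contact_force: [0.1, 1.1, -0.0]
gripper_width: 0.0622
gripper_force: 19.9
shift [0.0008 0.0002 0.0053] turn [-0.05  0.01  0.09] t 43.1 n_rows 0.1
```

```bash
python3 -m pendant '[[[0.0008,0.0002,0.0015,0,0,0.1,-1],[0.0008,0.0002,0.003,0,0,0.1,-1],[0.0008,0.0002,0.004,0,0,0.1,-1],[0.0008,0.0002,0.0048,0,0,0.1,-1],[0.0008,0.0002,0.0048,0,0,0.1,-1]]]'
python3 -m pendant '[[[0,0,0.0005,0,0,0,-1],[0,0,0.0008,0,0,0,-1],[0,0,0.0008,0,0,0,-1]]]'
python3 - <<'E'
from h import *
goto(.5033,.0140,.25,-82.2)
E
```

```text
time_s: 43.6
tcp_pos: [0.5031, 0.0139, 0.2501]
eef_rot: [-180.0, -0.0, -82.2]
contact_force: [0.3, 0.6, -0.7]
gripper_width: 0.0621
gripper_force: 19.9
time_s: 43.9
tcp_pos: [0.503, 0.0139, 0.25]
eef_rot: [-180.0, -0.0, -82.2]
contact_force: [-3.3, 0.1, 9.4]
gripper_width: 0.0623
gripper_force: 19.9
shift [-0.     -0.0003  0.    ] turn [-0.02 -0.01 -0.01] t 43.9 n_rows 0.0
```

Seated. I release, retreat upward, and go to the w2 viewing pose (0.478, 0.186, 0.36) to compare.

```bash
python3 -m pendant '[[[0,0,-0.0005,0,0,0,-1],[0,0,-0.0005,0,0,0,0.5],[0,0,-0.0005,0,0,0,0.6],[0,0,-0.0005,0,0,0,0.75],[0,0,-0.0005,0,0,0,0.75]]]'
python3 -m pendant '[[[0,0,-0.01,0,0,0,0.75],[0,0,-0.03,0,0,0,0.75],[0,0,-0.06,0,0,0,0.75],[0,0,-0.09,0,0,0,1],[0,0,-0.11,0,0,0,1]]]'
python3 -m pendant '[[[-0.04,0,0,0,0,0,1],[-0.085,0,0,0,0,0,1],[-0.13,0,0,0,0,0,1],[-0.165,0,0,0,0,0,1],[-0.172,0.003,0,0,0,0,1]]]'
python3 -m pendant '[[[0,0,0,0,0,0,1],[0,0,0,0,0,0,1]]]'
python3 - <<'E'
from h import *
p=r.camera_params("wrist");im=r.capture("wrist");np.save("w8.npy",p,allow_pickle=True)
s=r.get_state();print(s["tcp_pos"],s["eef_rot"])
cv2.imwrite("pics/w8.png",cv2.resize(im[0:300,170:450,::-1],None,fx=2,fy=2,interpolation=cv2.INTER_CUBIC))
E
```

```text
time_s: 44.4
tcp_pos: [0.5031, 0.0139, 0.2497]
eef_rot: [180.0, -0.0, -82.2]
contact_force: [-0.1, 0.1, 0.2]
gripper_width: 0.0759
gripper_force: 0.0
time_s: 44.9
tcp_pos: [0.5033, 0.0139, 0.3628]
eef_rot: [-179.8, 0.0, -82.2]
contact_force: [0.6, 0.9, -0.1]
gripper_width: 0.0859
gripper_force: 0.0
time_s: 45.4
tcp_pos: [0.4766, 0.1869, 0.3606]
eef_rot: [-179.9, 0.0, -82.1]
contact_force: [1.4, -1.0, -0.2]
gripper_width: 0.0875
gripper_force: 0.0
time_s: 45.6
tcp_pos: [0.4767, 0.1834, 0.3601]
eef_rot: [-180.0, -0.0, -82.2]
contact_force: [-0.3, -0.2, 0.0]
gripper_width: 0.0871
gripper_force: 0.0
[0.47682247 0.18307324 0.36001189] [-1.79998445e+02 -3.74691792e-03 -8.22537916e+01]
```

View pics/w8.png

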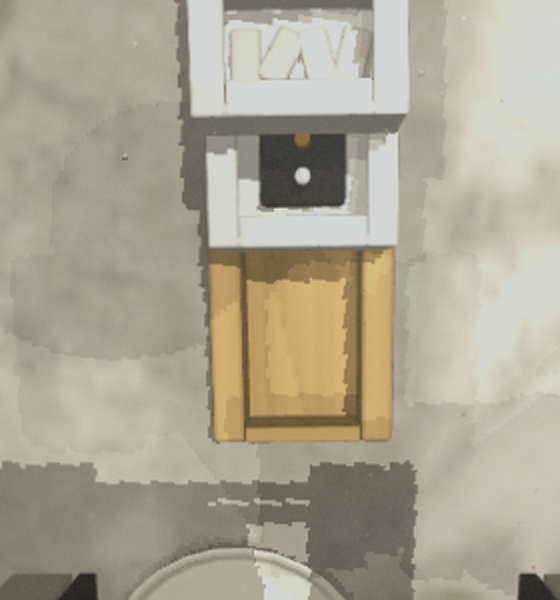

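The corners are now: organiser (214,441) and (392,440), long tray (209,247) and (397,246), upper tray (190,116) and (408,115). I compare them with the first view.

Run:
```python
from h import *
f=lambda L:[(a/2+170,b/2) for a,b in L]
u=np.array([[np.cos(np.radians(8)),np.sin(np.radians(8))],[-np.sin(np.radians(8)),np.cos(np.radians(8))]])
for n,A in(("w2",[[(217,438),(394,437)],[(210,243),(397,242)],[(194,110),(412,108)]]),("w8",[[(214,441),(392,440)],[(209,247),(397,246)],[(190,116),(408,115)]])):
    p=np.load(n+".npy",allow_pickle=True).item()
    m=[ray(p,f(L),h).mean(0)[:2] for L,h in zip(A,(.036,.066,.096))]
    print(n,"long-org mm",(u@(m[1]-m[0])*1e3).round(1),"par-long",(u@(m[2]-m[1])*1e3).round(1))
s=r.get_state();print(s["time_s"],s["contact_force"])
```

```text
w2 long-org mm [  0.3 -69.5] par-long [ -0.1 -35. ]
w8 long-org mm [ -0.5 -69.6] par-long [  0.8 -34.6]
45.65 [-1.45805961  0.48931188  0.0249799 ]
```

The trays are back within about 1 mm of where they stood, the jar is in the dish, and the arm is clear of everything. I hand the job in.

```bash
python3 -c "
from plant import r
print(r.close_job())"
```

```text
the job is handed in; nothing more can be done
None
```

The job is handed in at about 46 s: the jar stands upright in the dish about 2.5 mm off centre by the top camera, both trays are back within about 1 mm of where they were, and the clipper was never touched and lay in the organiser when last seen.

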